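# Unload the tube rotator into the analyser's carrier, in order

## Task

The samples are mixed: move all four tubes from the clips of the tube rotator into the wells of the white sample carrier, keeping their order, since a sample is known only by its place: the tube next to the motor goes into the well next to the carrier's handle, and so on along the row. Snap each tube forward out of its clip, away from the paddle; do not slide it up through the clip, which scrapes the label. Leave all four standing fully down in their wells, released.

Things in the scene. Friction and masses are not known exactly. Their poses are not given: they have to be found in the camera images.
- rotator: fixed tube rotator: white motor housing (top z 106 mm) at its +y end, bearing at -y, between them an upright aluminium paddle (top z 88) with a row of four black clips that open to its -x. Origin on the bench under the middle of the row of tube axes; y runs along the row to the motor. Clip places: y = +60 (by the motor), +20, -20, -60. Tubes stand on a ledge 30 above the bench.
- carrier: fixed white sample carrier, 46 x 166, top z 60 mm, at any angle; a grey arched handle (to z 69, at y = +101) at its +y end. Origin on the bench under the middle of the row of wells; y runs along it to the handle. Wells: x = 0, y = +60 (by the handle), +20, -20, -60; square funnel mouths 29 wide, narrowing to 18 at z 47, a lower funnel to 15; well floor z 8, so a seated tube stands about 53 out.
- tube_a_mid (a point): loose thing held upright in clip_a: sample tube, 105 long, body 13 in diameter, red cap 16 in diameter over its top 20 mm; 20 g. The point lies on its axis 52 mm above its foot, z up along its axis. Grasp it by the cap, about 38 mm above this point, from above.
- tube_b_mid (a point): loose thing held upright in clip_b: sample tube, 105 long, body 13 in diameter, yellow cap 16 in diameter over its top 20 mm; 20 g. The point lies on its axis 52 mm above its foot, z up along its axis. Grasp it by the cap, about 38 mm above this point, from above.
- tube_c_mid (a point): loose thing held upright in clip_c: slimmer white vial, 104 long, body 12 in diameter, flat-topped white cap 14 in diameter over its top 22 mm; 20 g. The point lies on its axis 52 mm above its foot, z up along its axis. Grasp it by the cap, about 38 mm above this point, from above.
- tube_d_mid (a point): loose thing held upright in clip_d: slimmer white vial, 104 long, body 12 in diameter, white cap 14 in diameter from 82 to 94 above its foot with a thin pointed nipple on top up to 104; 20 g. The point lies on its axis 52 mm above its foot, z up along its axis. Grasp it by the cap, about 38 mm above this point, from above.
- clip_a: sprung black C-clip, 16 mm high, 18 wide, that holds tube_a at the start and stays behind; it may be in any of the rotator's four places. Origin on the held tube's axis at the clip's underside (40 above the tube's foot); its mouth opens to its -x. Its jaws give way to a level pull of 3 to 9 N along -x; the tube is free after 15 mm, clear of all after 35.
- clip_b: sprung black C-clip, 16 mm high, 18 wide, that holds tube_b at the start and stays behind; it may be in any of the rotator's four places. Origin on the held tube's axis at the clip's underside (40 above the tube's foot); its mouth opens to its -x. Its jaws give way to a level pull of 3 to 9 N along -x; the tube is free after 15 mm, clear of all after 35.
- clip_c: sprung black C-clip, 16 mm high, 18 wide, that holds tube_c at the start and stays behind; it may be in any of the rotator's four places. Origin on the held tube's axis at the clip's underside (40 above the tube's foot); its mouth opens to its -x. Its jaws give way to a level pull of 3 to 9 N along -x; the tube is free after 15 mm, clear of all after 35.
- clip_d: sprung black C-clip, 16 mm high, 18 wide, that holds tube_d at the start and stays behind; it may be in any of the rotator's four places. Origin on the held tube's axis at the clip's underside (40 above the tube's foot); its mouth opens to its -x. Its jaws give way to a level pull of 3 to 9 N along -x; the tube is free after 15 mm, clear of all after 35.
Mind the look-alikes: they are no part of the job. What is shaped like the part that bears tube_a_mid but orange is not meant.

How it is judged:
By the outcome, as a careful person would: the job done as asked, in the order asked, and still so for the second after the job is handed in, with the robot touching nothing.
It also fails if it takes over 109 s, if anything falls off the work surface, if the arm or the gripper's body presses on something with over 40 N, if the wrist force passes 120 N, or if a joint passes its speed limit or range.

## Robot

A 6-joint arm with a two-finger parallel gripper is mounted at the origin on a cart in front of the work surface, level with it; the furniture and walls round the work are solid. World frame = base frame: x ahead of the robot, y to its left, z up, the work surface at z = 0. Lengths are in m, angles in rad, forces in N, time in s.
With the tool pointing down it reaches from about 0.25 to 0.775 m from the base axis. Payload 4 kg.
Tool frame: the origin (TCP) lies midway between the tips of the shut fingers; the grasp point (between the pads) lies 19 mm behind it; z points along the fingers, y is the direction in which the jaws open and shut (so a half turn about z gives the same grasp; the last joint's range is limited). The gripper opens to 94 mm and grips with 3 to 60 N. Pads are 16 mm wide; open, the fingers measure 119 mm over their backs; the gripper's body (75 mm by 177 mm) begins 78 mm behind the grasp point.
Start: joints at [-1.325, 0.087, 1.371, -0, 1.684, -0.103], TCP at [0.188, -0.517, 0.206] pointing down, gripper open.
Joint ranges: [-3.1, 3.1], [-0.76, 2.03], [0.27, 2.55], [-1.08, 4.22], [0.17, 2.65], [-2.57, 2.57]. Speed limits (rad/s): [2.79, 2.79, 3.14, 3.14, 3.14, 3.14].

## Interface

Orientations are given as [roll, pitch, yaw] about the fixed x, y, z axes, in that order (R = Rz(yaw) Ry(pitch) Rx(roll)).
In Python, from bench import robot, cams gives the robot as it stands.
- The arm moves only by the tool step_arm, never from a script. Its argument "plan" is a list that holds one entry, the list of rows, each a list of 5 numbers: the shift along the world's x, y, z in mm, then the turn about the world's z in rad, then the opening in per cent of the stroke, from 0 (shut) to 100 (fully open). In form: [[[tx, ty, tz, turn, fingers], ...]]. A call has 1 to 8 rows; each row is the pose to reach, as a shift and turn from the pose commanded when the call began; what a row does not reach only later rows make up. A row lasts 1/12 s, in which the tool goes at most 41.7 mm and 7.16 degrees, less where a joint would pass 70% of its speed; a pose out of reach is approached as far as the arm can. A call with a gripper value outside its range is refused whole. The fingers move at their own pace and stop on an object; the grip force is fixed at half the most. Time passes only in rows, so rows that repeat a pose let the fingers close. It gives the time, the measured TCP pose, the force and the opening at its end, in the units of the state.
- robot.get_obs(): the state, without advancing time (a new reading comes with each control period).
- cams.snapshot(name): name is "scene" or "top" or "wrist"; returns a dict with "frame" (384x512x3 uint8, red, green, blue), "camera_matrix" (3x3 intrinsics, pixels), "origin" and "attitude" of the camera in the world; the wrist camera has in their place "T_tool_cam" (4x4, takes a point from camera to tool coordinates, whose origin is the TCP and whose axes are the flange's). Camera axes: x right, y down, z forward; pixel columns grow to the right and rows downward; lengths in m; the calibration is good to about 2 mm. A picture is of the moment at which its call begins: read the wrist's pose just before it. There is no depth.
- robot.close_job(): hands the job in, once; it reports no verdict.
The state is a dict: "time": time; "joint_positions": joint angles; "qvel": joint speeds; "joint_torque": joint torques, N m; "tool_pos": TCP position; "ee_rot": TCP orientation; "wrist_force": force on the tool from outside, world axes, zero at the start; "wrist_torque": the same for the moment, N m; "width": finger opening in m.
Only numpy, scipy, OpenCV 4.12 (cv2) and the standard library are available. Lean on these libraries where they do the work, as an engineer would, in place of code of your own. Each camera call takes 0.05 s, during which the arm holds its last target. There are 200 camera calls.

## Working session

There is one attempt and no reset: what is moved stays moved. The work goes in short steps, Python scripts to look and compute and a tool call to move; the robot and the scene stay as the last step left them, time stands still between calls to the robot, and variables do not carry over. Pictures are saved under pics/ and viewed, about 12 in all and at most 16, crops included, and the job is handed in when it is done.

Besides the shell and the picture viewer there is one more tool, called after ">>>" as name(argument=value, ...), one argument or row to a line, values as JSON. step_arm: Moves the arm, as the interface text tells. Its arguments: {"type":"object","properties":{"plan":{"type":"array"}},"required":["plan"]}

```bash
mkdir -p pics; cat > h.py <<'E'
import numpy as np, cv2
from bench import robot, cams
def snap(n,f=None):
    o=robot.get_obs(); s=cams.snapshot(n)
    if f: cv2.imwrite('pics/'+f,s['frame'][:,:,::-1])
    return o,s
E
python3 - <<'E'
from h import *
for n in ('top','scene'):
    o,s=snap(n,n+'0.png'); print(n,s['camera_matrix'],s['origin'],s['attitude'])
    np.save(n+'0.npy',s,allow_pickle=True)
o,s=snap('wrist','w0.png');print(s['T_tool_cam'],o)
E
```

```text
top [[425.60636311   0.         249.09978535]
 [  0.         425.60636311 190.93295706]
 [  0.           0.           1.        ]] [ 0.28930204 -0.01282746  1.17893983] [-2.97422524e+00 -6.88204066e-04 -1.58280728e+00]
scene [[388.70383761   0.         254.79406092]
 [  0.         388.70383761 187.54143462]
 [  0.           0.           1.        ]] [-0.20902608 -0.48625055  0.46219502] [-1.98667323 -0.00521783 -0.97345091]
[[-7.41925921e-04 -9.58688306e-01 -2.84457697e-01  8.32155984e-02]
 [ 9.99999367e-01 -9.52060787e-04  6.00455158e-04 -8.16264479e-04]
 [-8.46470357e-04 -2.84457071e-01  9.58688405e-01 -1.80915692e-01]
 [ 0.00000000e+00  0.00000000e+00  0.00000000e+00  1.00000000e+00]] {'time': 0.1, 'joint_positions': array([-1.32514404e+00,  8.78797892e-02,  1.37208664e+00, -1.38229819e-05,
        1.68361620e+00, -1.03116829e-01]), 'qvel': array([ 0.00018493, -0.0006162 , -0.00354642,  0.00112818, -0.00023779,
       -0.00027907]), 'joint_torque': array([ 1.80893410e-03, -3.41250730e+01, -3.03301728e+01,  7.19292602e-02,
        3.04437010e-02, -9.37657478e-05]), 'tool_pos': array([ 0.18781862, -0.51640851,  0.20443031]), 'ee_rot': array([-3.13961184e+00, -1.91170638e-04,  3.48767384e-01]), 'wrist_force': array([0.68202762, 0.73269937, 0.02104403]), 'wrist_torque': array([ 0.00846777,  0.04407927, -0.01184266]), 'width': 0.0939848575716698}
```

View pics/top0.png

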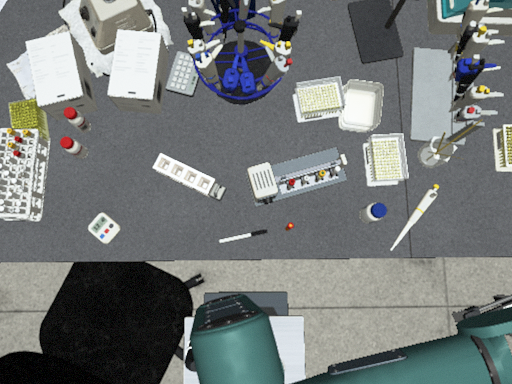

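View pics/scene0.png

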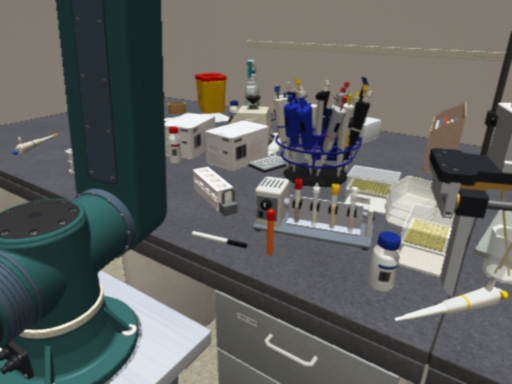

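The carrier is near (190,175) with its handle at (220,192). On the rotator the motor is near (263,180) and four caps run right from about (291,183) to (337,170). The orange tube with a red cap at (290,226) is the look-alike. I'll enlarge this area and measure.

```bash
cat >> h.py <<'E'
from scipy.spatial.transform import Rotation as Ro
def cam(s,o=None):
    if 'origin' in s: return np.array(s['origin']),Ro.from_euler('xyz',s['attitude']).as_matrix()
    T=np.array(s['T_tool_cam']); R=Ro.from_euler('xyz',o['ee_rot']).as_matrix()
    return R@T[:3,3]+o['tool_pos'],R@T[:3,:3]
def ray(s,uv,z,o=None):
    c,R=cam(s,o); d=R@np.linalg.solve(s['camera_matrix'],[uv[0],uv[1],1]); return c+d*(z-c[2])/d[2]
def proj(s,p,o=None):
    c,R=cam(s,o); q=s['camera_matrix']@(R.T@(np.array(p)-c)); return q[:2]/q[2]
E
python3 - <<'E'
from h import *
t=np.load('top0.npy',allow_pickle=True).item()
f=t['frame'][:,:,::-1]
a=cv2.resize(f[140:240,145:355],None,fx=3.8,fy=3.8,interpolation=cv2.INTER_CUBIC)
s=np.load('scene0.npy',allow_pickle=True).item()['frame'][:,:,::-1]
b=cv2.resize(s[155:265,180:390],(a.shape[1],200),interpolation=cv2.INTER_CUBIC)
cv2.imwrite('pics/crop1.png',np.vstack([a,b]))
for n,p,z in [('red',(291,183),.135),('yel',(322,174),.135),('motorc',(263,180),.106),('car',(190,175),.06),('hand',(220,192),.06),('orange',(290,226),.1)]: print(n,ray(t,p,z).round(3))
E
```

```text
red [ 0.484 -0.12   0.135]
yel [ 0.506 -0.199  0.135]
motorc [ 0.499 -0.052  0.106]
car [0.524 0.142 0.06 ]
hand [0.476 0.062 0.06 ]
orange [ 0.38  -0.118  0.1  ]
```

View pics/crop1.png

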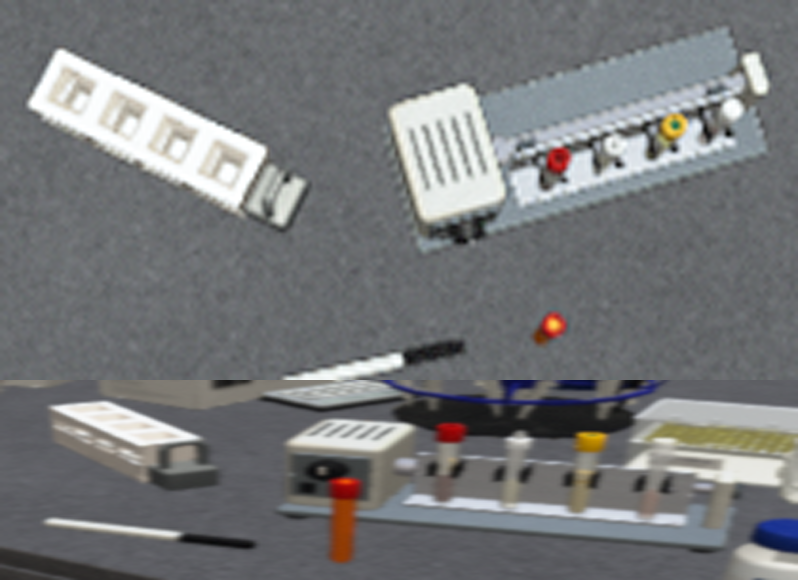

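Two tubes next to each other near the motor are red (291,182) and white (306,178), then yellow (322,173) and white (337,169). The look-alike is the orange-bodied tube standing clear in front at (290,226); it isn't in a clip, so it's left alone. I'll hover over the rotator for a wrist view.

>>> step_arm(
  plan=[
    [[30,40,20,0.12,60],[55,75,35,0.24,60],[80,110,50,0.36,60],[105,145,60,0.48,60],[130,180,60,0.6,60],[155,215,60,0.72,60],[180,250,60,0.84,60],[200,275,60,0.96,60]],
  ],
)

```text
time: 0.82
tool_pos: [0.3788, -0.2529, 0.2656]
ee_rot: [3.141, 0.0, 1.314]
wrist_force: [0.4, 0.0, 0.9]
width: 0.0564
```

>>> step_arm(
  plan=[
    [[25,25,10,0.12,60],[50,50,20,0.24,60],[75,70,20,0.36,60],[85,75,20,0.48,60],[85,75,20,0.535,60],[85,75,20,0.535,60],[85,75,20,0.535,60],[85,75,20,0.535,60]],
  ],
)

```text
time: 1.48
tool_pos: [0.4629, -0.18, 0.2852]
ee_rot: [-3.141, -0.0, 1.842]
wrist_force: [-0.5, -0.2, 0.1]
width: 0.0564
```

```bash
python3 - <<'E'
from h import *
o,s=snap('wrist','w1.png'); np.save('w1.npy',(o,s),allow_pickle=True)
print(o['time'],o['tool_pos'],o['ee_rot'],o['width'],s['camera_matrix'][0])
E
```

```text
1.4833 [ 0.46285652 -0.17998475  0.28522948] [-3.14127362e+00 -2.21719959e-04  1.84186305e+00] 0.05637128060971114 [312.57506049   0.         253.80350112]
```

View pics/w1.png

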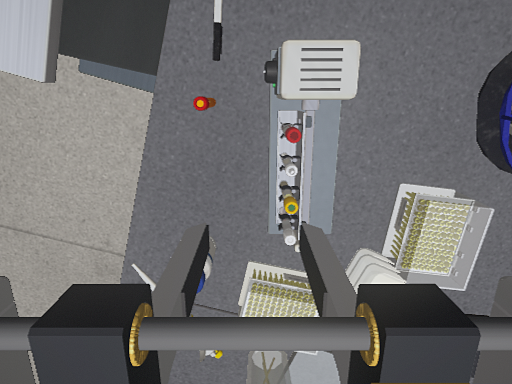

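The wrist view shows the row upright in the image: red (293,135), white with nipple (292,170), yellow (291,207), white flat (290,239). Now I'll measure the caps and wells by colour masks.

```bash
cat >> h.py <<'E'
def blob(img,kind,c,r=9):
    h=cv2.cvtColor(img,cv2.COLOR_RGB2HSV).astype(int); H,S,V=h[...,0],h[...,1],h[...,2]
    m={'r':((H<8)|(H>170))&(S>140)&(V>70),'y':(H>15)&(H<35)&(S>130)&(V>90),'w':(S<40)&(V>200)}[kind]
    yy,xx=np.mgrid[:m.shape[0],:m.shape[1]]; m=m&(np.hypot(xx-c[0],yy-c[1])<r)
    ys,xs=np.nonzero(m); 
    return (np.array([xs.mean(),ys.mean()]),len(xs),(xs.min(),xs.max(),ys.min(),ys.max())) if len(xs) else None
E
python3 - <<'E'
from h import *
t=np.load('top0.npy',allow_pickle=True).item(); sc=np.load('scene0.npy',allow_pickle=True).item()
o,w=np.load('w1.npy',allow_pickle=True)
for k,pt,pw,z in [('r',(291.5,182),(293,135),.130),('w',(306,178),(292,170),.124),('y',(322,173),(291,207),.130),('w',(337,169),(290,239),.130)]:
    b1=blob(t['frame'],k,pt,6); b2=blob(w['frame'],k,pw,10)
    print(k,b1,b2)
    if b1: print('  top',ray(t,b1[0],z).round(4))
    if b2: print('  wr',ray(w,b2[0],z,o).round(4))
a=cv2.resize(w['frame'][30:260,240:370,::-1],None,fx=2.6,fy=2.6,interpolation=cv2.INTER_CUBIC)
f=t['frame'][:,:,::-1]
b=cv2.resize(f[145:205,150:230],None,fx=5.5,fy=5.5,interpolation=cv2.INTER_CUBIC)
q=np.zeros((600,790,3),np.uint8);q[:a.shape[0],:a.shape[1]]=a;q[:b.shape[0],345:345+b.shape[1]]=b
cv2.imwrite('pics/crop2.png',q)
g=cv2.cvtColor(f,cv2.COLOR_BGR2HSV)
m=((g[...,1]<45)&(g[...,2]>120)).astype(np.uint8); m[:,:150]=0;m[:,226:]=0;m[:148]=0;m[202:]=0
cs,_=cv2.findContours(m,cv2.RETR_EXTERNAL,cv2.CHAIN_APPROX_NONE)
c=max(cs,key=cv2.contourArea);r=cv2.minAreaRect(c);print(r,[ray(t,p,.06).round(4) for p in cv2.boxPoints(r)])
E
```

```text
r (array([291.25806452, 181.51612903]), 31, (np.int64(289), np.int64(294), np.int64(179), np.int64(184))) (array([293.01657459, 134.4640884 ]), 181, (np.int64(286), np.int64(301), np.int64(127), np.int64(142)))
  top [ 0.4892 -0.1217  0.13  ]
  wr [ 0.4907 -0.1244  0.13  ]
w (array([307.5952381, 177.9047619]), 42, (np.int64(302), np.int64(311), np.int64(173), np.int64(182))) (array([290.30769231, 171.89010989]), 91, (np.int64(283), np.int64(301), np.int64(166), np.int64(179)))
  top [ 0.4991 -0.1639  0.124 ]
  wr [ 0.5012 -0.1654  0.124 ]
y (array([321.43333333, 172.86666667]), 30, (np.int64(319), np.int64(324), np.int64(170), np.int64(176))) (array([290.41176471, 204.94771242]), 153, (np.int64(284), np.int64(297), np.int64(198), np.int64(213)))
  top [ 0.5105 -0.1983  0.13  ]
  wr [ 0.5118 -0.2011  0.13  ]
w (array([336.95833333, 167.66666667]), 24, (np.int64(333), np.int64(339), np.int64(164), np.int64(170))) (array([290.54444444, 239.91111111]), 90, (np.int64(285), np.int64(298), np.int64(234), np.int64(247)))
  top [ 0.5234 -0.2381  0.13  ]
  wr [ 0.525  -0.2426  0.13  ]
((188.75201416015625, 176.48501586914062), (75.239990234375, 19.93276596069336), 26.075355529785156) [array([0.5416, 0.2483, 0.06  ]), array([0.5909, 0.2259, 0.06  ]), array([0.4976, 0.0432, 0.06  ]), array([0.4496, 0.0666, 0.06  ])]
```

View pics/crop2.png

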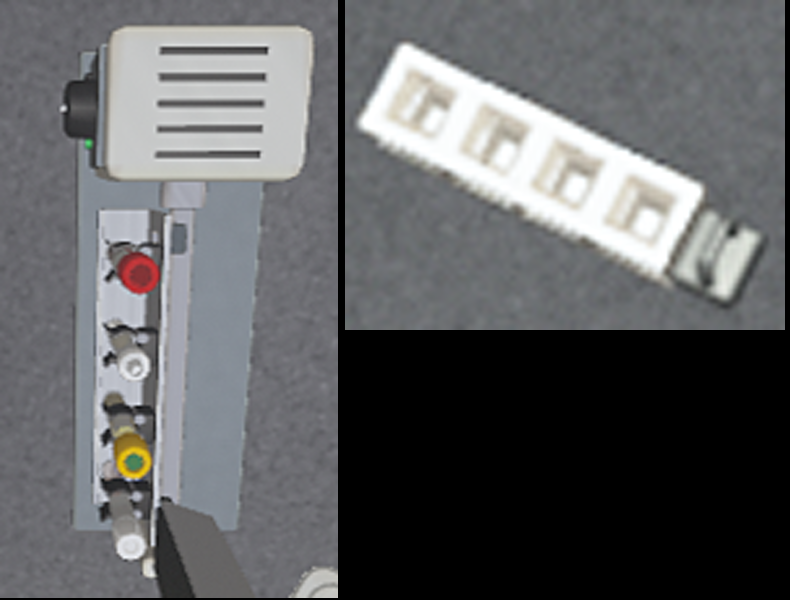

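>>> step_arm(
  plan=[
    [[5,40,0,-0.12,60],[10,80,0,-0.24,60],[15,120,0,-0.36,60],[20,160,0,-0.48,60],[25,200,0,-0.6,60],[27,235,0,-0.72,60],[27,265,0,-0.81,60],[27,273,0,-0.81,60]],
  ],
)

```text
time: 2.2
tool_pos: [0.4898, 0.096, 0.2855]
ee_rot: [-3.141, -0.001, 1.03]
wrist_force: [0.2, -0.2, -0.8]
width: 0.0565
```

>>> step_arm(
  plan=[
    [[0,0,0,0,60],[0,0,0,0,60],[0,0,0,0,60]],
  ],
)

```text
time: 2.45
tool_pos: [0.4902, 0.0922, 0.2855]
ee_rot: [3.141, 0.001, 1.033]
wrist_force: [-0.4, 0.8, -0.1]
width: 0.0567
```

```bash
python3 - <<'E'
from h import *
o,w=np.load('w1.npy',allow_pickle=True)
P=[ray(w,p,z,o)[:2] for p,z in [((294.2,134.8),.135),((291.5,171.2),.134),((291.5,207.3),.135),((290.4,239.6),.134)]]
P=np.array(P);print(P.round(4), np.diff(P,axis=0).round(4),[np.hypot(*d).round(4) for d in np.diff(P,axis=0)])
Y=np.array([60,20,-20,-60])/1e3
A=np.polyfit(Y,P,1);print(A,np.degrees(np.arctan2(-A[0,0],A[0,1])))
o,s=snap('wrist'); np.save('w2.npy',(o,s),allow_pickle=True)
print(o['time'],o['tool_pos'],o['ee_rot'])
a=cv2.resize(s['frame'][30:290,120:400,::-1],None,fx=2.3,fy=2.3,interpolation=cv2.INTER_CUBIC)
cv2.imwrite('pics/w2.png',a); print(proj(s,(.52,.145,.06),o))
E
```

```text
[[ 0.4913 -0.1241]
 [ 0.5005 -0.1624]
 [ 0.5128 -0.2019]
 [ 0.5237 -0.2406]] [[ 0.0092 -0.0383]
 [ 0.0123 -0.0395]
 [ 0.011  -0.0387]] [np.float64(0.0394), np.float64(0.0414), np.float64(0.0402)]
[[-0.27434128  0.97286361]
 [ 0.50705402 -0.18223558]] 15.748110532750255
2.45 [0.49016839 0.09218514 0.28546492] [3.14105898e+00 5.71108299e-04 1.03293019e+00]
[252.81624844 116.31686339]
```

View pics/w2.png

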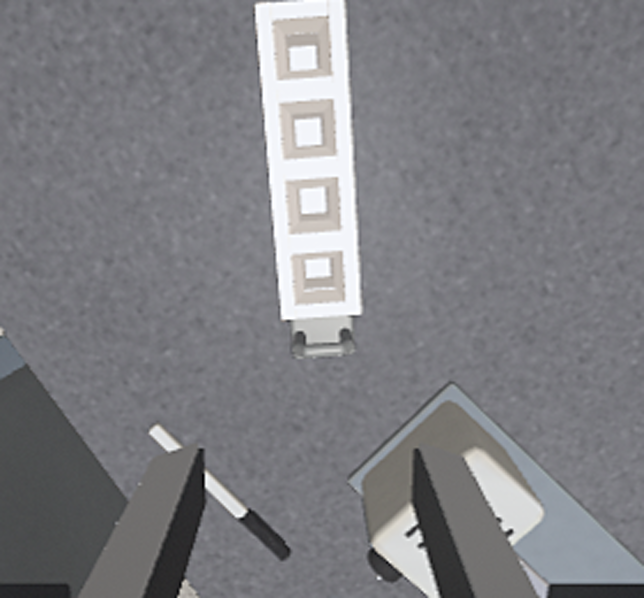

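The crop shows four wells with mouths at about (302,48), (308,128), (314,205) and (319,278), and the handle below at (323,340). I'll find the mouths with contours.

```bash
python3 - <<'E'
from h import *
o,s=np.load('w2.npy',allow_pickle=True)
f=s['frame']; big=cv2.resize(f,None,fx=4,fy=4,interpolation=cv2.INTER_CUBIC)
h=cv2.cvtColor(big,cv2.COLOR_RGB2HSV)
m=((h[...,2]<225)).astype(np.uint8)
cs,_=cv2.findContours(m,cv2.RETR_LIST,cv2.CHAIN_APPROX_NONE)
W=[]
for c in cs:
    a=cv2.contourArea(c)/16; r=cv2.minAreaRect(c); p=np.array(r[0])/4
    if 250<a<1500 and 220<p[0]<290 and p[1]<170 and max(r[1])/min(r[1])<1.4:
        bx=cv2.boxPoints(r)/4; X=np.array([ray(s,q,.06,o)[:2] for q in bx]); 
        print(p.round(1),a,X.mean(0).round(4),np.hypot(*np.diff(X,axis=0).T).round(4)); W.append(X.mean(0))
W=np.array(W); W=W[np.argsort(W[:,1])]
if len(W)==4:
    A=np.polyfit(np.array([60,20,-20,-60])/1e3,W,1);print(W.round(4),A,np.degrees(np.arctan2(-A[0,0],A[0,1])))
E
```

```text
[258.5 150.7] 482.15625 [0.5038 0.1035] [0.0299 0.0294 0.0305]
[256.3 119.3] 524.625 [0.5218 0.1395] [0.03   0.0293 0.0306]
[254.  86.] 575.75 [0.5399 0.1754] [0.03   0.0295 0.0306]
[251.5  50.6] 639.875 [0.558  0.2114] [0.0301 0.0297 0.0308]
[[0.5038 0.1035]
 [0.5218 0.1395]
 [0.5399 0.1754]
 [0.558  0.2114]] [[-0.45184579 -0.8993778 ]
 [ 0.53086312  0.15746402]] 153.32512860061044
```

Wells lie 40.3 mm apart with 30 mm mouths, and tubes lie 40 mm apart, so both fit the given sizes. Positions, in mm:

| Place along the row | Well | Tube |
|---|---|---|
| 0 (handle / motor) | (504,104) | (491,-124.5) |
| 1 | (522,139.6) | (501.5,-163) |
| 2 | (540,175) | (512.5,-201.5) |
| 3 | (558,211) | (523.5,-240) |

I'll take the motor tube first and check before closing.

>>> step_arm(
  plan=[
    [[0,-27,0,0.12,45],[0,-54,0,0.24,45],[0,-81,0,0.36,45],[0,-108,0,0.48,45],[0,-140,0,0.6,45],[0,-170,0,0.72,45],[0,-200,0,0.81,45],[0.5,-216.5,0,0.813,45]],
  ],
)

```text
time: 3.17
tool_pos: [0.4897, -0.1278, 0.2853]
ee_rot: [-3.141, 0.001, 1.844]
wrist_force: [-0.2, -0.2, -0.1]
width: 0.0419
```

>>> step_arm(
  plan=[
    [[0,0,-30,0,45],[0,0,-60,0,45],[0,0,-95,0,45],[0,0,-120,0,45],[0,0,-130,0,45],[0,0,-130,0,45],[0,0,-130,0,45]],
  ],
)

```text
time: 3.75
tool_pos: [0.4908, -0.1242, 0.1562]
ee_rot: [3.141, 0.001, 1.845]
wrist_force: [1.4, -0.7, 0.7]
width: 0.0422
```

```bash
python3 - <<'E'
from h import *
o,s=snap('wrist','w3.png'); c,t=snap('scene')
print(o['tool_pos'],o['ee_rot'],o['width'])
a=cv2.resize(s['frame'][100:384,100:420,::-1],(480,426)); b=cv2.resize(t['frame'][130:260,230:390,::-1],(320,260))
q=np.zeros((426,800,3),np.uint8);q[:,:480]=a;q[:260,480:]=b;cv2.imwrite('pics/c3.png',q)
E
```

```text
[ 0.49075134 -0.12418368  0.15621683] [3.14104449e+00 5.28309330e-04 1.84540308e+00] 0.04223432086656567
```

View pics/c3.png

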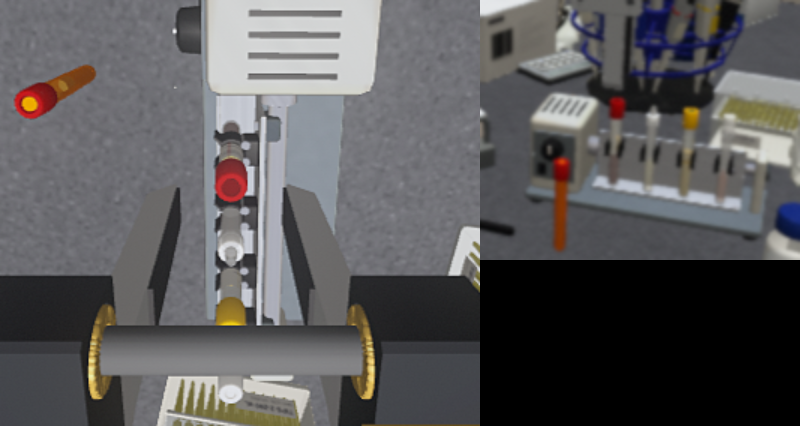

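The wrist view has the red cap centred between the fingers, but I can't see the gripper in the scene crop. I'll check that before going lower.

```bash
python3 - <<'E'
from h import *
c,t=snap('scene','s3.png'); o,s=snap('wrist'); _,tp=snap('top')
for z in (.135,.156,.25): print(z,proj(t,(.4908,-.1242,z)),proj(s,(.4908,-.1242,z),o))
b=blob(s['frame'],'r',(254,222),16);print(b,ray(s,b[0],.13,o))
q=np.hstack([t['frame'],cv2.resize(tp['frame'][80:280,180:380],(384,384))])[...,::-1]
cv2.imwrite('pics/s3b.png',cv2.resize(q,(800,343)))
E
```

```text
0.135 [297.21970456 180.07843773] [252.16505347 221.93933903]
0.156 [297.69918408 171.10846671] [252.16724717 234.63108985]
0.25 [299.96982875 128.62987099] [252.18694057 348.56853457]
(array([251.9049676 , 219.36717063]), 463, (np.int64(242), np.int64(262), np.int64(207), np.int64(232))) [ 0.49064436 -0.12433522  0.13      ]
```

View pics/s3b.png

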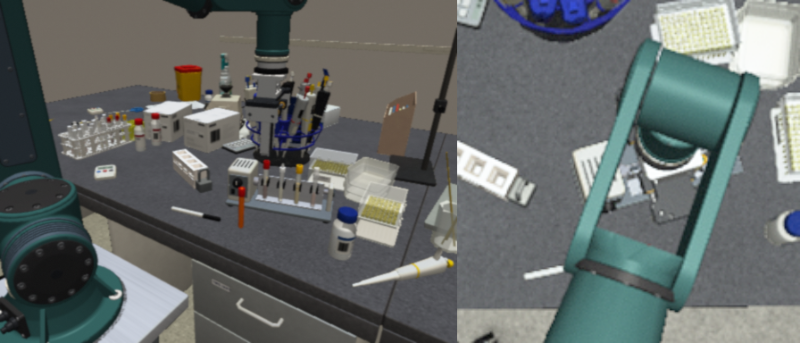

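The scene view shows the gripper directly over the red cap at (297,180), and the measured cap agrees with the TCP to under 1 mm. Lower and close.

>>> step_arm(
  plan=[
    [[0,0,-20,0,45],[0,0,-40,0,45],[0,0,-54,0,45],[0,0,-54,0,45],[0,0,-54,0,10],[0,0,-54,0,10],[0,0,-54,0,10],[0,0,-54,0,10]],
  ],
)

```text
time: 4.67
tool_pos: [0.4916, -0.1236, 0.103]
ee_rot: [3.139, 0.002, 1.847]
wrist_force: [0.1, 0.1, -0.8]
width: 0.0192
```

>>> step_arm(
  plan=[
    [[0,0,0,0,5],[0,0,0,0,5],[0,0,0,0,5],[0,0,0,0,5]],
  ],
)

```text
time: 5.0
tool_pos: [0.4914, -0.1236, 0.1027]
ee_rot: [3.14, 0.002, 1.847]
wrist_force: [-0.8, -0.1, 5.0]
width: 0.0156
```

Gripped at 15.6 mm. Pull forward along the rotator's -x.

>>> step_arm(
  plan=[
    [[-4,-1,0,0,5],[-9,-2.5,0,0,5],[-14,-4,0,0,5],[-20,-5.5,0,0,5],[-26,-7.5,0,0,5],[-33,-9.5,0,0,5],[-40,-11.5,0,0,5],[-42,-12,0,0,5]],
  ],
)

```text
time: 5.67
tool_pos: [0.4468, -0.1354, 0.1007]
ee_rot: [-3.14, -0.001, 1.846]
wrist_force: [0.0, 0.5, -0.6]
width: 0.0153
```

>>> step_arm(
  plan=[
    [[0,0,20,0,5],[0,0,50,0,5],[0,0,85,0,5],[0,0,120,0,5],[0,0,140,0,5],[0,0,140,0,5],[0,0,140,0,5]],
  ],
)

```text
time: 6.25
tool_pos: [0.449, -0.1355, 0.2423]
ee_rot: [3.14, 0.002, 1.847]
wrist_force: [-0.2, 0.0, 0.1]
width: 0.0154
```

```bash
python3 - <<'E'
from h import *
o,s=snap('wrist'); c,t=snap('scene')
print(o['tool_pos'],o['ee_rot'],o['width'],o['wrist_force'])
a=cv2.resize(s['frame'][...,::-1],(440,330)); b=cv2.resize(t['frame'][60:260,210:390,::-1],(360,400))
q=np.zeros((400,800,3),np.uint8);q[:330,:440]=a;q[:,440:]=b;cv2.imwrite('pics/c4.png',q)
E
```

```text
[ 0.44900402 -0.13554916  0.24225777] [3.13971627e+00 1.56099755e-03 1.84655363e+00] 0.015390996569364589 [-0.18618737  0.01278343  0.09053219]
```

View pics/c4.png

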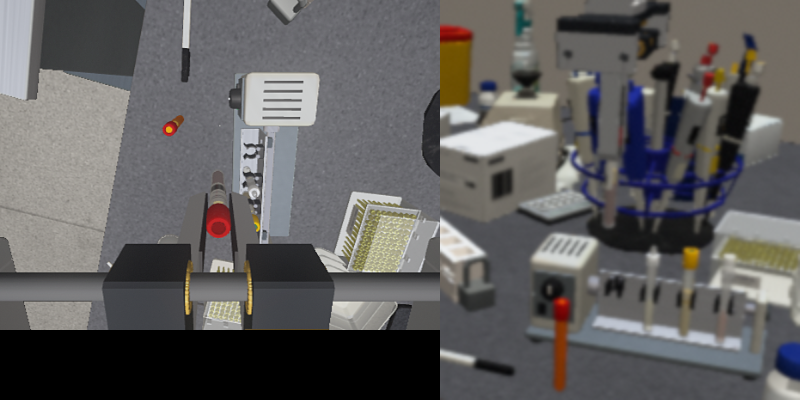

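The red tube hangs straight in the gripper and the other three are still in their clips. Carry it to well 0.

>>> step_arm(
  plan=[
    [[6,25,0,-0.1,5],[13,55,0,-0.2,5],[21,90,0,-0.31,5],[29,125,0,-0.42,5],[37,160,0,-0.53,5],[45,195,0,-0.63,5],[52,225,0,-0.72,5],[55,239.5,0,-0.741,5]],
  ],
)

```text
time: 7.02
tool_pos: [0.5027, 0.1076, 0.2382]
ee_rot: [-3.136, 0.002, 1.106]
wrist_force: [0.5, -0.9, -0.7]
width: 0.0154
```

>>> step_arm(
  plan=[
    [[0,0,0,0,5],[0,0,0,0,5],[0,0,-30,0,5],[0,0,-65,0,5],[0,0,-95,0,5],[0,0,-110,0,5],[0,0,-110,0,5]],
  ],
)

```text
time: 7.6
tool_pos: [0.4999, 0.1023, 0.1255]
ee_rot: [-3.133, 0.006, 1.104]
wrist_force: [0.0, -0.0, -0.5]
width: 0.0156
```

>>> step_arm(
  plan=[
    [[0,0,-8,0,5],[0,0,-16,0,5],[0,0,-24,0,5],[0,0,-32,0,5],[0,0,-40,0,5],[0,0,-44,0,5],[0,0,-44,0,5]],
  ],
)

```text
time: 8.18
tool_pos: [0.5029, 0.1042, 0.0861]
ee_rot: [-3.14, 0.001, 1.106]
wrist_force: [0.5, 0.6, 0.4]
width: 0.0152
```

>>> step_arm(
  plan=[
    [[0,0,-2,0,5],[0,0,-4,0,5],[0,0,-5,0,5],[0,0,-5,0,5]],
  ],
)

```text
time: 8.52
tool_pos: [0.5037, 0.1043, 0.0824]
ee_rot: [3.141, 0.0, 1.106]
wrist_force: [-0.0, 0.2, 0.3]
width: 0.0153
```

```bash
python3 - <<'E'
from h import *
o,s=snap('wrist'); c,t=snap('scene')
print(o['tool_pos'],o['ee_rot'],o['width'],o['wrist_force'],o['time'])
a=cv2.resize(s['frame'][...,::-1],(440,330)); b=cv2.resize(t['frame'][90:240,150:300,::-1],(360,360))
q=np.zeros((360,800,3),np.uint8);q[:330,:440]=a;q[:,440:]=b;cv2.imwrite('pics/c5.png',q)
E
```

```text
[0.50371671 0.10429338 0.08242763] [3.14141198e+00 1.15444321e-06 1.10587978e+00] 0.015325117886212969 [-0.03832463  0.21686916  0.29732027] 8.5167
```

View pics/c5.png

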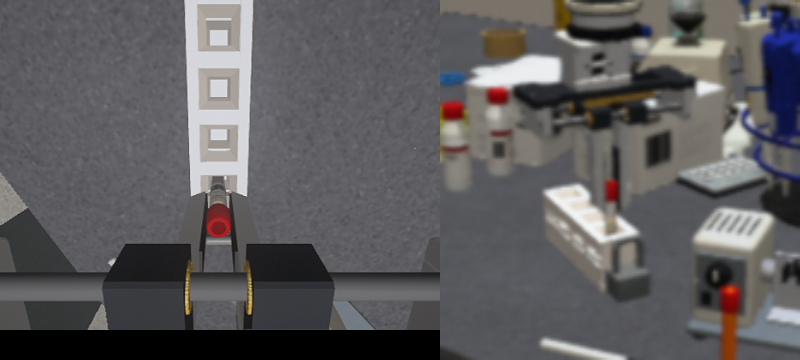

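The tube is in the well beside the handle, upright. Set it down, release, rise, and go to clip 1.

>>> step_arm(
  plan=[
    [[0,0,-1.5,0,5],[0,0,-1.5,0,5],[0,0,-1.5,0,45],[0,0,-1.5,0,45],[0,0,-1.5,0,45],[0,0,20,0,45],[0,0,55,0,45],[0,0,95,0,45]],
  ],
)

```text
time: 9.28
tool_pos: [0.5019, 0.1041, 0.176]
ee_rot: [-3.137, 0.003, 1.106]
wrist_force: [1.1, -0.2, -0.9]
width: 0.0424
```

>>> step_arm(
  plan=[
    [[0,-25,30,0.1,45],[0,-60,50,0.2,45],[0,-98,50,0.32,45],[0,-136,50,0.43,45],[-1,-175,40,0.54,45],[-2,-212,30,0.65,45],[-2,-250,20,0.74,45],[-2.3,-267,0,0.741,45]],
  ],
)

```text
time: 9.95
tool_pos: [0.5021, -0.1675, 0.1791]
ee_rot: [3.139, 0.005, 1.847]
wrist_force: [0.1, -0.4, 0.9]
width: 0.0421
```

>>> step_arm(
  plan=[
    [[0,0,0,0,45],[0,0,0,0,45],[0,0,0,0,45]],
  ],
)

```text
time: 10.2
tool_pos: [0.5016, -0.1621, 0.178]
ee_rot: [3.141, -0.0, 1.847]
wrist_force: [0.4, -0.5, 0.8]
width: 0.042
```

```bash
python3 - <<'E'
from h import *
o,s=snap('wrist'); c,t=snap('scene')
print(o['tool_pos'],o['ee_rot'],o['width'],o['time'])
for T in [(.5017,-.163,.134),(.5125,-.2015,.135)]: print(proj(s,T,o))
print(blob(s['frame'],'y',proj(s,(.5125,-.2015,.13),o),25))
a=cv2.resize(s['frame'][...,::-1],(440,330)); b=cv2.resize(t['frame'][120:270,160:370,::-1],(360,257))
q=np.zeros((330,800,3),np.uint8);q[:330,:440]=a;q[:257,440:]=b;cv2.imwrite('pics/c6.png',q)
E
```

```text
[ 0.50164745 -0.16213103  0.17801251] [ 3.14076642e+00 -2.98778901e-04  1.84694144e+00] 0.042023163264440465 10.2
[253.75820696 212.83079507]
[253.66711946 260.08251406]
(array([253.1420765 , 254.86065574]), 366, (np.int64(244), np.int64(262), np.int64(242), np.int64(268)))
```

View pics/c6.png

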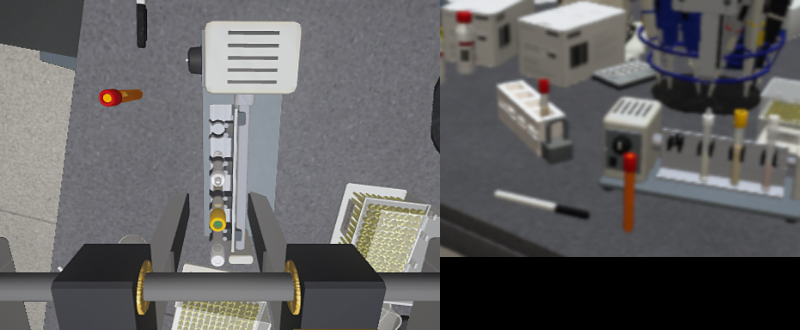

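The red tube stands in well 0, and the nipple vial at (252,211) matches the prediction (254,213). Grasp it and pull.

>>> step_arm(
  plan=[
    [[0,0,-30,0,45],[0,0,-60,0,45],[0,0,-79,0,45],[0,0,-79,0,45],[0,0,-79,0,5],[0,0,-79,0,5],[0,0,-79,0,5],[0,0,-79,0,5]],
  ],
)

```text
time: 10.97
tool_pos: [0.5028, -0.1631, 0.1008]
ee_rot: [3.138, 0.003, 1.847]
wrist_force: [-0.3, -0.4, -1.2]
width: 0.0187
```

>>> step_arm(
  plan=[
    [[0,0,0,0,5],[0,0,0,0,5],[0,0,0,0,5],[0,0,0,0,5]],
  ],
)

```text
time: 11.3
tool_pos: [0.5024, -0.1633, 0.1001]
ee_rot: [3.139, 0.002, 1.847]
wrist_force: [-0.1, 0.9, 5.6]
width: 0.0132
```

>>> step_arm(
  plan=[
    [[-4,-1,0,0,5],[-9,-2.5,0,0,5],[-14,-4,0,0,5],[-20,-5.5,0,0,5],[-26,-7.5,0,0,5],[-33,-9.5,0,0,5],[-40,-11.5,0,0,5],[-42,-12,0,0,5]],
  ],
)

```text
time: 11.97
tool_pos: [0.4574, -0.1749, 0.0975]
ee_rot: [-3.139, -0.001, 1.846]
wrist_force: [0.9, -0.6, 0.4]
width: 0.0129
```

>>> step_arm(
  plan=[
    [[0,0,20,0,5],[0,0,50,0,5],[0,0,85,0,5],[0,0,120,0,5],[0,0,143,0,5],[0,0,143,0,5],[0,0,143,0,5]],
  ],
)

```text
time: 12.55
tool_pos: [0.4598, -0.1752, 0.2426]
ee_rot: [3.139, 0.002, 1.847]
wrist_force: [0.2, 0.2, -1.3]
width: 0.0129
```

```bash
python3 - <<'E'
from h import *
o,s=snap('wrist'); c,t=snap('scene')
print(o['tool_pos'],o['ee_rot'],o['width'],o['time'])
a=cv2.resize(s['frame'][...,::-1],(440,330)); b=cv2.resize(t['frame'][60:260,180:390,::-1],(360,343))
q=np.zeros((343,800,3),np.uint8);q[:330,:440]=a;q[:343,440:]=b;cv2.imwrite('pics/c7.png',q)
E
```

```text
[ 0.45976644 -0.17516135  0.24257339] [3.13948382e+00 2.08229251e-03 1.84654769e+00] 0.012934345768016015 12.55
```

View pics/c7.png

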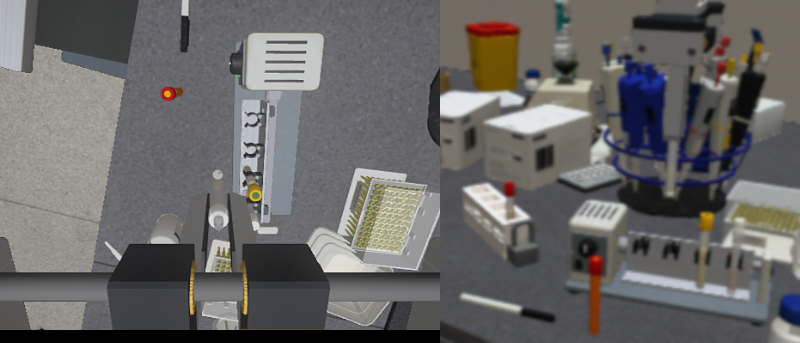

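The vial hangs straight. Carry it to well 1.

>>> step_arm(
  plan=[
    [[6,30,0,-0.09,5],[13,65,0,-0.19,5],[20,100,0,-0.29,5],[27,135,0,-0.39,5],[34,170,0,-0.49,5],[41,205,0,-0.58,5],[48,240,0,-0.67,5],[55,275,0,-0.741,5]],
  ],
)

```text
time: 13.32
tool_pos: [0.5132, 0.1019, 0.2385]
ee_rot: [-3.138, 0.003, 1.102]
wrist_force: [0.6, -0.2, 0.1]
width: 0.0127
```

>>> step_arm(
  plan=[
    [[5,25,0,0,5],[7,39.5,0,0,5],[7,39.5,0,0,5],[7,39.5,-30,0,5],[7,39.5,-65,0,5],[7,39.5,-95,0,5],[7,39.5,-112,0,5],[7,39.5,-112,0,5]],
  ],
)

```text
time: 13.98
tool_pos: [0.517, 0.1378, 0.1222]
ee_rot: [-3.131, 0.008, 1.105]
wrist_force: [0.5, 0.1, 0.2]
width: 0.0132
```

>>> step_arm(
  plan=[
    [[0,0,-8,0,5],[0,0,-16,0,5],[0,0,-24,0,5],[0,0,-32,0,5],[0,0,-40,0,5],[0,0,-46,0,5],[0,0,-50,0,5],[0,0,-50,0,5]],
  ],
)

```text
time: 14.65
tool_pos: [0.5211, 0.1397, 0.0788]
ee_rot: [-3.141, 0.001, 1.106]
wrist_force: [-0.3, 0.1, 0.2]
width: 0.013
```

>>> step_arm(
  plan=[
    [[0,0,-1.5,0,5],[0,0,-1.5,0,5],[0,0,-1.5,0,5]],
  ],
)

```text
time: 14.9
tool_pos: [0.5216, 0.1398, 0.0782]
ee_rot: [3.141, -0.0, 1.106]
wrist_force: [0.5, -0.5, 0.1]
width: 0.0129
```

>>> step_arm(
  plan=[
    [[0,0,0,0,45],[0,0,0,0,45],[0,0,0,0,45],[0,0,20,0,45],[0,0,55,0,45],[0,0,95,0,45],[0,-10,130,0,45],[-1,-35,150,0.05,45]],
  ],
)

```text
time: 15.57
tool_pos: [0.5218, 0.1067, 0.233]
ee_rot: [3.136, -0.005, 1.161]
wrist_force: [0.7, 0.2, -0.5]
width: 0.0423
```

>>> step_arm(
  plan=[
    [[-1,-37,0,0.1,45],[-2,-74,0,0.2,45],[-3,-111,0,0.3,45],[-4,-148,0,0.4,45],[-5,-185,0,0.5,45],[-6,-222,-10,0.6,45],[-7,-259,-25,0.69,45],[-8.5,-290,-40,0.691,45]],
  ],
)

```text
time: 16.23
tool_pos: [0.5119, -0.1879, 0.1882]
ee_rot: [3.14, 0.002, 1.849]
wrist_force: [-0.1, 0.2, -0.2]
width: 0.0424
```

>>> step_arm(
  plan=[
    [[0,-14,0,0,45],[0,-16,-5,0,45],[0,-16,-12,0,45],[0,-16,-12,0,45],[0,-16,-12,0,45]],
  ],
)

```text
time: 16.65
tool_pos: [0.5122, -0.1995, 0.1761]
ee_rot: [3.141, -0.001, 1.849]
wrist_force: [-0.1, 0.2, 0.3]
width: 0.0424
```

```bash
python3 - <<'E'
from h import *
o,s=snap('wrist'); c,t=snap('scene')
print(o['tool_pos'],o['ee_rot'],o['width'],o['time'])
print(proj(s,(.5125,-.2015,.13),o),blob(s['frame'],'y',proj(s,(.5125,-.2015,.13),o),25)[0])
a=cv2.resize(s['frame'][...,::-1],(440,330)); b=cv2.resize(t['frame'][120:270,160:370,::-1],(360,257))
q=np.zeros((330,800,3),np.uint8);q[:330,:440]=a;q[:257,440:]=b;cv2.imwrite('pics/c8.png',q)
E
```

```text
[ 0.51221221 -0.19953669  0.17612608] [ 3.14111408e+00 -5.06254389e-04  1.84891588e+00] 0.042441295637306274 16.65
[253.67630623 213.22670376] [252.9683908  211.51149425]
```

View pics/c8.png

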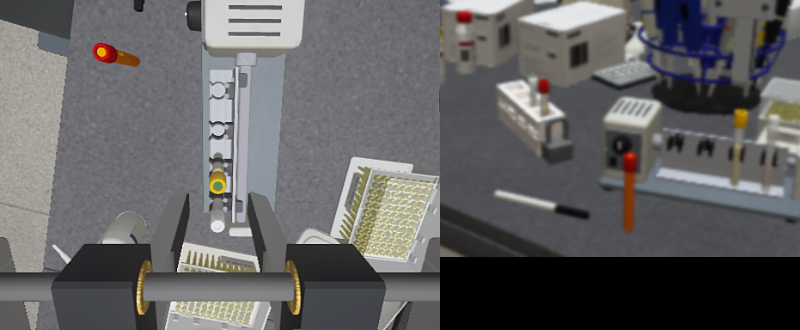

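The yellow cap is where predicted (within 2 px), and the vial stands in well 1 beside the red tube. Same routine for yellow, with the y trimmed by 1 mm.

>>> step_arm(
  plan=[
    [[0,-1,-30,0,45],[0,-1,-60,0,45],[0,-1,-74,0,45],[0,-1,-74,0,45],[0,-1,-74,0,5],[0,-1,-74,0,5],[0,-1,-74,0,5],[0,-1,-74,0,5]],
  ],
)

```text
time: 17.42
tool_pos: [0.513, -0.2027, 0.104]
ee_rot: [3.139, 0.003, 1.847]
wrist_force: [-0.5, 0.7, 0.1]
width: 0.0191
```

>>> step_arm(
  plan=[
    [[0,0,0,0,5],[0,0,0,0,5],[0,0,0,0,5],[0,0,0,0,5]],
  ],
)

```text
time: 17.75
tool_pos: [0.5128, -0.2028, 0.1037]
ee_rot: [3.139, 0.002, 1.847]
wrist_force: [0.3, -0.9, 5.9]
width: 0.0154
```

>>> step_arm(
  plan=[
    [[-4,-1,0,0,5],[-9,-2.5,0,0,5],[-14,-4,0,0,5],[-20,-5.5,0,0,5],[-26,-7.5,0,0,5],[-33,-9.5,0,0,5],[-40,-11.5,0,0,5],[-42,-12,0,0,5]],
  ],
)

```text
time: 18.42
tool_pos: [0.468, -0.2144, 0.1011]
ee_rot: [-3.14, -0.001, 1.846]
wrist_force: [0.5, -0.2, -0.2]
width: 0.0153
```

>>> step_arm(
  plan=[
    [[0,0,20,0,5],[0,0,50,0,5],[0,0,85,0,5],[0,0,120,0,5],[0,0,140,0,5],[0,0,140,0,5],[0,0,140,0,5]],
  ],
)

```text
time: 19.0
tool_pos: [0.4702, -0.2146, 0.2428]
ee_rot: [3.14, 0.002, 1.847]
wrist_force: [-0.2, 0.2, -0.7]
width: 0.0155
```

```bash
python3 - <<'E'
from h import *
o,s=snap('wrist','w9.png')
print(o['tool_pos'],o['ee_rot'],o['width'],o['time'],o['wrist_force'])
p=np.array(o['tool_pos']); R=Ro.from_euler('xyz',o['ee_rot']).as_matrix()
q=proj(s,p+[0,0,.034],o); print('expected cap top',q, blob(s['frame'],'y',q,25)[::2])
E
```

```text
[ 0.47016126 -0.21464577  0.24284642] [3.13985578e+00 1.90505112e-03 1.84652249e+00] 0.015490719410361415 19.0 [-0.22219242  0.24058129 -0.70112369]
expected cap top [254.43761895 263.90533811] (array([254.06178161, 254.46695402]), (np.int64(240), np.int64(268), np.int64(239), np.int64(273)))
```

>>> step_arm(
  plan=[
    [[5,30,0,-0.09,5],[11,65,0,-0.19,5],[18,101,0,-0.29,5],[25,137,0,-0.39,5],[32,173,0,-0.49,5],[39,209,0,-0.58,5],[46,245,0,-0.67,5],[53,281,0,-0.741,5]],
  ],
)

```text
time: 19.72
tool_pos: [0.5216, 0.0684, 0.2387]
ee_rot: [-3.137, 0.003, 1.102]
wrist_force: [0.4, -0.9, 0.5]
width: 0.0153
```

>>> step_arm(
  plan=[
    [[6,36,0,0,5],[12,72,0,0,5],[16,98,0,0,5],[17,109,0,0,5],[17,109,0,0,5],[17,109,0,0,5],[17,109,-30,0,5],[17,109,-60,0,5]],
  ],
)

```text
time: 20.38
tool_pos: [0.5413, 0.174, 0.1835]
ee_rot: [3.137, -0.003, 1.104]
wrist_force: [0.2, 0.3, -0.0]
width: 0.0155
```

>>> step_arm(
  plan=[
    [[0,0,-30,0,5],[0,0,-48,0,5],[0,0,-48,0,5],[0,0,-48,0,5]],
  ],
)

```text
time: 20.72
tool_pos: [0.5391, 0.1737, 0.1328]
ee_rot: [-3.14, 0.002, 1.103]
wrist_force: [-0.2, 0.0, 0.8]
width: 0.0154
```

>>> step_arm(
  plan=[
    [[0,0,-8,0,5],[0,0,-16,0,5],[0,0,-24,0,5],[0,0,-32,0,5],[0,0,-40,0,5],[0,0,-48,0,5],[0,0,-51,0,5],[0,0,-51,0,5]],
  ],
)

```text
time: 21.38
tool_pos: [0.5396, 0.1758, 0.0822]
ee_rot: [-3.141, 0.001, 1.106]
wrist_force: [0.2, 0.6, -0.6]
width: 0.0151
```

>>> step_arm(
  plan=[
    [[0,0,0,0,5],[0,0,0,0,5]],
  ],
)

```text
time: 21.55
tool_pos: [0.54, 0.1758, 0.0829]
ee_rot: [3.141, -0.0, 1.106]
wrist_force: [-0.4, -0.4, 0.5]
width: 0.0156
```

>>> step_arm(
  plan=[
    [[0,0,-1.5,0,5],[0,0,-1.5,0,45],[0,0,-1.5,0,45],[0,0,-1.5,0,45],[0,0,20,0,45],[0,0,55,0,45],[0,0,95,0,45],[0,0,130,0,45]],
  ],
)

```text
time: 22.22
tool_pos: [0.5396, 0.1757, 0.2146]
ee_rot: [-3.142, 0.0, 1.106]
wrist_force: [0.9, 0.8, 0.2]
width: 0.0422
```

>>> step_arm(
  plan=[
    [[-1,-30,15,0.09,45],[-2,-67,15,0.19,45],[-4,-104,15,0.29,45],[-6,-141,15,0.39,45],[-8,-178,15,0.49,45],[-10,-215,15,0.59,45],[-12,-252,15,0.68,45],[-13,-289,15,0.741,45]],
  ],
)

```text
time: 22.88
tool_pos: [0.5264, -0.1149, 0.2281]
ee_rot: [3.141, 0.0, 1.851]
wrist_force: [0.0, -0.2, -0.1]
width: 0.0424
```

>>> step_arm(
  plan=[
    [[-1,-35,-10,0,45],[-2,-70,-20,0,45],[-3,-100,-35,0,45],[-3.5,-120,-45,0,45],[-3.6,-126.5,-52,0,45],[-3.6,-126.5,-52,0,45],[-3.6,-126.5,-52,0,45]],
  ],
)

```text
time: 23.47
tool_pos: [0.5232, -0.239, 0.1757]
ee_rot: [-3.141, -0.001, 1.847]
wrist_force: [0.4, -0.2, 0.5]
width: 0.0424
```

```bash
python3 - <<'E'
from h import *
o,s=snap('wrist'); c,t=snap('scene')
print(o['tool_pos'],o['ee_rot'],o['width'],o['time'])
print(proj(s,(.5234,-.240,.134),o))
a=cv2.resize(s['frame'][...,::-1],(440,330)); b=cv2.resize(t['frame'][120:270,160:370,::-1],(360,257))
q=np.zeros((330,800,3),np.uint8);q[:330,:440]=a;q[:257,440:]=b;cv2.imwrite('pics/c10.png',q)
E
```

```text
[ 0.52322904 -0.23895014  0.17565094] [-3.14145883e+00 -1.47860979e-03  1.84677115e+00] 0.042399895616217854 23.4667
[253.90401587 214.2512896 ]
```

View pics/c10.png

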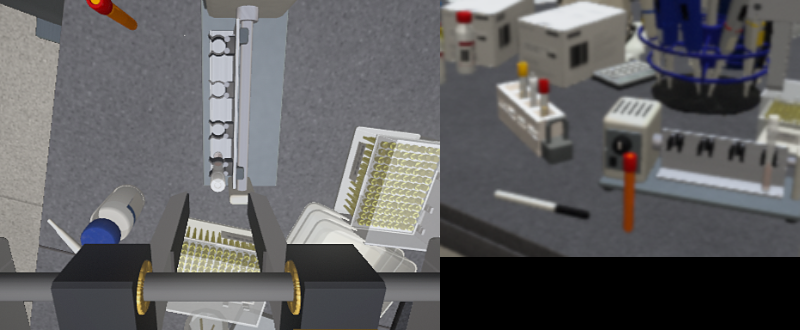

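The last vial's cap is at (254,214), as predicted. Red, white and yellow stand in the carrier. Grasp, pull and lift the last.

>>> step_arm(
  plan=[
    [[0,-1,-30,0,45],[0,-1,-60,0,45],[0,-1,-75,0,45],[0,-1,-75,0,45],[0,-1,-75,0,5],[0,-1,-75,0,5],[0,-1,-75,0,5],[0,-1,-75,0,5]],
  ],
)

```text
time: 24.23
tool_pos: [0.5245, -0.2412, 0.1032]
ee_rot: [3.139, 0.003, 1.847]
wrist_force: [-0.2, 0.5, -0.3]
width: 0.0192
```

>>> step_arm(
  plan=[
    [[0,0,0,0,5],[0,0,0,0,5],[0,0,0,0,5],[0,0,0,0,5]],
  ],
)

```text
time: 24.57
tool_pos: [0.524, -0.2414, 0.1026]
ee_rot: [3.14, 0.002, 1.847]
wrist_force: [-1.1, 0.5, 5.5]
width: 0.0134
```

>>> step_arm(
  plan=[
    [[-4,-1,0,0,5],[-9,-2.5,0,0,5],[-14,-4,0,0,5],[-20,-5.5,0,0,5],[-26,-7.5,0,0,5],[-33,-9.5,0,0,5],[-40,-11.5,0,0,5],[-42,-12,0,0,5]],
  ],
)

```text
time: 25.23
tool_pos: [0.4793, -0.2529, 0.1001]
ee_rot: [-3.14, -0.001, 1.846]
wrist_force: [0.6, -0.2, -1.0]
width: 0.0132
```

>>> step_arm(
  plan=[
    [[0,0,20,0,5],[0,0,50,0,5],[0,0,85,0,5],[0,0,120,0,5],[0,0,140,0,5],[0,0,140,0,5],[0,0,140,0,5]],
  ],
)

```text
time: 25.82
tool_pos: [0.4815, -0.2532, 0.2419]
ee_rot: [3.14, 0.002, 1.847]
wrist_force: [-0.5, 0.1, -1.2]
width: 0.0133
```

>>> step_arm(
  plan=[
    [[4,30,0,-0.09,5],[9,66,0,-0.19,5],[15,102,0,-0.29,5],[21,138,0,-0.39,5],[27,174,0,-0.49,5],[33,210,0,-0.58,5],[39,246,0,-0.67,5],[45,282,0,-0.741,5]],
  ],
)

```text
time: 26.48
tool_pos: [0.5249, 0.0309, 0.2376]
ee_rot: [-3.137, 0.002, 1.101]
wrist_force: [1.0, -0.3, 0.1]
width: 0.0134
```

>>> step_arm(
  plan=[
    [[6,36,0,0,5],[12,72,0,0,5],[18,108,0,0,5],[24,144,0,0,5],[29,170,0,0,5],[31.5,182,0,0,5],[31.5,182,0,0,5],[31.5,182,0,0,5]],
  ],
)

```text
time: 27.15
tool_pos: [0.5572, 0.2105, 0.2389]
ee_rot: [-3.14, 0.003, 1.106]
wrist_force: [0.2, -0.1, -0.7]
width: 0.0131
```

>>> step_arm(
  plan=[
    [[0,0,-30,0,5],[0,0,-60,0,5],[0,0,-90,0,5],[0,0,-108,0,5],[0,0,-108,0,5],[0,0,-108,0,5]],
  ],
)

```text
time: 27.65
tool_pos: [0.557, 0.2091, 0.1318]
ee_rot: [-3.14, 0.003, 1.103]
wrist_force: [0.9, 0.8, -0.8]
width: 0.0132
```

>>> step_arm(
  plan=[
    [[0,0,-8,0,5],[0,0,-16,0,5],[0,0,-24,0,5],[0,0,-32,0,5],[0,0,-40,0,5],[0,0,-48,0,5],[0,0,-52,0,5],[0,0,-52,0,5]],
  ],
)

```text
time: 28.32
tool_pos: [0.5577, 0.2115, 0.0807]
ee_rot: [-3.141, -0.0, 1.106]
wrist_force: [0.4, 0.5, -0.9]
width: 0.0134
```

>>> step_arm(
  plan=[
    [[0,0,0,0,5],[0,0,0,0,5]],
  ],
)

```text
time: 28.48
tool_pos: [0.5577, 0.2113, 0.0806]
ee_rot: [-3.142, 0.0, 1.106]
wrist_force: [-0.5, -0.3, -1.3]
width: 0.0135
```

Release, rise, and back off for a view of the whole carrier.

>>> step_arm(
  plan=[
    [[0,0,-1,0,5],[0,0,-1,0,45],[0,0,-1,0,45],[0,0,-1,0,45],[0,0,20,0,45],[0,0,55,0,45],[0,0,95,0,45],[0,0,130,0,45]],
  ],
)

```text
time: 29.15
tool_pos: [0.5575, 0.2111, 0.2124]
ee_rot: [-3.141, 0.0, 1.106]
wrist_force: [0.5, 0.6, 0.3]
width: 0.0423
```

>>> step_arm(
  plan=[
    [[-10,-20,30,0,45],[-22,-45,60,0,45],[-34,-70,80,0,45],[-46,-95,80,0,45],[-58,-118,80,0,45],[-58,-118,80,0,45],[-58,-118,80,0,45],[-58,-118,80,0,45]],
  ],
)

```text
time: 29.82
tool_pos: [0.4999, 0.0936, 0.2906]
ee_rot: [-3.141, -0.0, 1.106]
wrist_force: [-0.2, -0.3, 0.5]
width: 0.0422
```

```bash
python3 - <<'E'
from h import *
o,s=snap('wrist'); c,t=snap('scene')
print(o['tool_pos'],o['width'],o['time'])
for x,y,k,h in [(504,104,'r',.113),(522,139.6,'w',.102),(540,175,'y',.113),(558,211,'w',.112)]:
    p=proj(s,(x/1e3,y/1e3,h),o); b=blob(s['frame'],k,p,10); q=proj(t,(x/1e3,y/1e3,h)); b2=blob(t['frame'],k,q,9)
    print(k,p.round(1),b and b[0].round(1),'scene',q.round(1),b2 and (b2[0].round(1),b2[2][2]))
a=cv2.resize(s['frame'][...,::-1],(440,330)); b=cv2.resize(t['frame'][130:250,170:290,::-1],(360,360),interpolation=cv2.INTER_CUBIC)
q=np.zeros((360,800,3),np.uint8);q[:330,:440]=a;q[:,440:]=b;cv2.imwrite('pics/c11.png',q)
E
```

```text
[0.49992593 0.0936202  0.2905688 ] 0.04215238254732848 29.8167
r [253.3 162.5] [252.1 162.7] scene [219.7 166.5] (array([220.1, 169.7]), np.int64(166))
w [253.4 126.9] [252.4 127.8] scene [213.6 165.7] (array([212.8, 168.2]), np.int64(166))
y [253.5  90.8] [252.9  88.6] scene [207.6 157.3] (array([208., 160.]), np.int64(156))
w [253.5  51. ] [252.4  49.5] scene [201.9 153.4] (array([202., 153.]), np.int64(153))
```

View pics/c11.png

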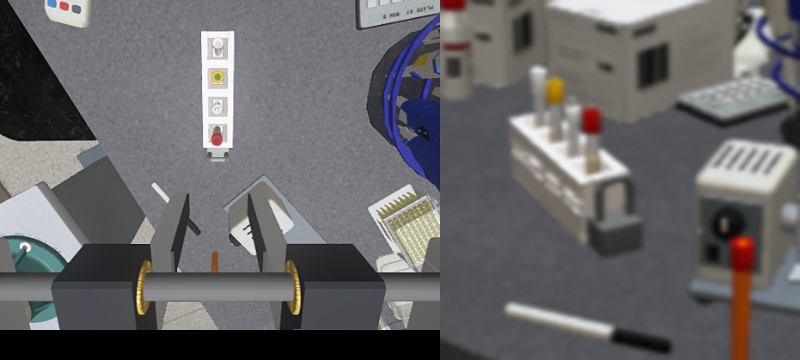

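All four stand in order, with cap tops at the seated height in both views. Handing in.

```bash
python3 -c "
from h import *
print(robot.close_job())"
```

```text
the job is handed in; nothing more can be done
None
```

All four tubes are in the carrier, and I handed the job in with the robot clock at about 30 s of the 109 s limit. I pulled each one level out of its clip, away from the paddle, for 42 mm before lifting. I set each down within about 1 mm of its well floor before opening the fingers.

From the handle end (the motor end on the rotator) they stand red, nipple vial, yellow, flat-capped vial.

**Position:** In the last wrist view all four caps were within about 2.5 px of where a seated tube in that well should appear.

**Height:** In the scene view the tops of the red, nipple and yellow caps matched the fully seated height. The flat-capped vial's colour blob there was too thin to measure, so I judged its height by eye in the enlarged picture, where it looked right. Its gripper height at release also agreed.

**Forces:** The wrist force read at the end of each move stayed below about 6 N. The gripper is open and clear of everything.

**Look-alike:** I never touched the orange tube, and it still stands in front of the rotator. No check failed or disagreed.

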